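# Close a carver's drilling jig: hook the cover on the bar, find the pin, press and hold

### The job

Close the drilling jig over the wooden rosette: pick the loose cover up from the bench by its bar handle, hang its two hooks over the jig's steel bar, and move it along the bar until the hole in its underside drops over the locating pin. Then press the cover down against the spring until it lies flat on the jig, and finish still holding it down by the handle, so that the turn buttons can be swung over it. Leave the rosette in its nest and do not disturb the gouge, brush, wax jar and offcut.

Things in the scene. Friction and masses are not known exactly. Their poses are not given: they have to be found in the camera images.
- jig_base: Drilling jig fixed to the bench: plywood base 210 x 250 x 18 (x, y, z); origin: centre of its underside, z up. Rails along x at y = +-68 and a cross block at x = -58 have their tops at z = 48; the cover lies on them when home, frames parallel, its origin 48 above this one. Posts and turn buttons at |y| 101 to 120, 76 high, leave the cover about 24 to spare on each side along y. All mm.
- bar_mid (a point): Middle of the jig's steel hook bar, on its axis: x = 80, y = 0, z = 62 mm in the jig's frame. The bar is 12 mm thick, 230 mm long, and runs along the jig's y axis. Axes as the jig's.
- pin_foot (a point): Foot of the steel locating pin, on its axis, on top of the cross block: x = -55, y = 0, z = 48 mm in the jig's frame. The pin is 10 mm thick and stands 13 mm above this point; its upper 4 mm taper to 6 mm thick. Axes as the jig's.
- nest (a point): Middle of the jig's nest, at the height where the rosette's underside lies at the start: x = 0, y = 0, z = 33 mm in the jig's frame.
- pad (a joint): Spring pad under the rosette: travel in m, growing as it is pressed down. 0 at the start (the rosette's top is then 5 mm above the rails), 0.005 when the cover is home. It pushes up with about 7 N at 0 and 11 N at 0.005; the cover's weight alone does not push it in.
- rosette: Round dark wooden blank, 80 mm across, 20 mm thick, about 80 g, lying loose on the spring pad between four wooden dowels. Origin: centre of its underside.
- cover: Loose cover, 0.28 to 0.46 kg, flat on the bench: plywood plate 144 x 160 x 18 (x, y, z); origin: centre of its underside, z up. Bar handle on top at the middle, near the centre of mass. At its +x edge two wooden hooks, 18 wide, centred at y = +-55, reach to x = 98 and z = 36. Blind hole in its underside near the -x edge. Small steel drill bushes on top at x = +-26, y = +-24. All mm.
- cover_handle (a point): Middle of the cover's wooden bar handle: 24 mm thick (along the cover's x), 100 mm long (along its y), from 18 to 62 mm above the underside. This point is at x = 0, y = 0, z = 42 mm in the cover's frame. Axes as the cover's.
- hook_gap (a point): Middle of the hooks' gap, where the bar's axis lies when the cover is home: x = 80, y = 0, z = 14 mm in the cover's frame. Gap 16 mm wide (x 72 to 88), open downward, 22 mm deep; the hooks' tips end level with the underside. Lowered level, the hooks pass the bar's top at 20 mm above home, and the underside meets the pin's top at 13 mm above home.
- hole_mouth (a point): Middle of the mouth of the blind hole in the cover's underside, not seen from above: x = -55, y = 0, z = 0 in the cover's frame. Slot 20 mm along x, 13 mm along y, 15 mm deep, 2 mm chamfer. Dropped over the pin, the cover rests on the rosette 5 mm above home.
- gouge: Bystander: a carving gouge lying on the bench, wooden handle and steel blade, 230 mm long. Origin about its middle, at the bench.
- brush: Bystander: a flat brush with a wooden handle, about 42 mm wide at the bristles, lying on the bench. Origin: its middle, at the bench.
- wax_jar: Bystander: a jar, 68 mm across, 55 mm tall, standing on the bench. Origin: centre of its underside.
- offcut: Bystander: a block of wood, 110 x 60 x 28 mm, lying on the bench. Origin: centre of its underside.
There are look-alikes about, which are no part of the job. Leave any green or pink look-alike of the rosette alone.

How it is judged:
By the outcome, as a careful person would: the job done as asked, in the order asked, and still so for the second after the job is handed in, while the arm keeps its last pose, push and grip.
It also fails if it takes over 40 s, if anything falls off the work surface, if the arm or the gripper's body presses on something with over 40 N, if the wrist force passes 120 N, or if a joint passes its speed limit or range.

### The arm

A 6-joint arm with a two-finger parallel gripper is mounted at the origin on the work surface. World frame = base frame: x ahead of the robot, y to its left, z up, the work surface at z = 0. Lengths are in m, angles in rad, forces in N, time in s.
With the tool pointing down it reaches from about 0.35 to 1 m from the base axis. Payload 7.1 kg.
Tool frame: the origin (TCP) lies on the centre line of the jaws, within the pads' length; the fingertips stand 17 mm ahead of it and the grasp point (between the pads) lies 2 mm behind it; z points along the fingers, x is the direction in which the jaws open and shut, and the axes are right-handed (so a half turn about z gives the same grasp; the last joint's range is limited). The gripper opens to 85 mm and grips with 20 to 120 N. Pads are 22 mm wide; open, the fingers measure 114 mm over their backs; the gripper's body (76 mm by 85 mm) begins 54 mm behind the grasp point. The pads swing forward as they close: fully open they stand 13 mm farther back than shut.
Start: joints at [-0.019, 0.423, 1.63, -0, 1.089, -0.019], TCP at [0.625, 0, 0.248] pointing down, gripper open.
Joint ranges: [-3, 3], [-0.9, 2.11], [0.09, 2.58], [-1.31, 4.45], [0.11, 2.69], [-2.54, 2.54]. Speed limits (rad/s): [2.39, 2.39, 3.01, 3.14, 3.14, 3.14].

### API

Orientations are given as a unit quaternion [w, x, y, z].
In Python, from bench import robot, eoat, inverse_kinematics, observe, viewer, job gives the robot as it stands. Calls block until the motion is done:
- robot.move_pose(position, orientation): joint-space move of the TCP to a pose.
- robot.movel(position, speed=0.15, rot=None): straight line of the TCP; rot=None keeps the orientation; speed is the mean speed in m/s.
- robot.movej(angles): joint-space move.
- eoat.gripper_open() and eoat.grab(effort=None): open the fingers fully, or close them until they stop; effort is the grip in N (None keeps the last).
- robot.wait(seconds).
- inverse_kinematics(position, orientation): joint angles nearest the present ones, or None.
- observe(): the state.
- viewer.snapshot(name): name is "scene" or "side" or "wrist"; returns (picture, depth): 420x560x3 uint8, blue, green, red; 420x560 float32, m along the optical axis (not along the pixel's ray), 0 where there is no reading.
- viewer.calibration(name): a dict with "intrinsics" (3x3 intrinsics, pixels), "world_to_cam" (4x4, takes a point from world to camera coordinates); the wrist camera has in their place "tool_from_camera" (4x4, takes a point from camera to tool coordinates, whose origin is the TCP and whose axes are the tool frame's). Camera axes: x right, y down, z forward; pixel columns grow to the right and rows downward; lengths in m; the calibration is good to about 2 mm. A picture is of the moment at which its call begins: read the wrist's pose just before it. calibration takes no time and is no camera call.
A pose or a line that the arm cannot do raises robot.MotionError and nothing moves.
- job.sign_off(): hands the job in, once; it reports no verdict.
Trained networks look in the newest picture that a camera, given by its name, has taken for a name from the list of things; names that differ only in an ending like _2 or _b are one class to them, and where a whole thing is asked for, a point or a joint stands for the part that bears it (a point fixed in the world has none). Each returns a list of dicts, best first, with "p" (0 to 1); they miss things now and then, are a little off and sometimes report something else, mostly with a low value. They report only what shows in the picture. A call takes as long as a camera call. They do not tell look-alikes from the thing itself.
- viewer.spot_in(camera, query): "xyz" ([x, y, z] in m, in world coordinates, good to about 4 mm: the middle of the surface that is visible of it).
The state is a dict: "clock": time; "q": joint angles; "joint_vel": joint speeds; "effort": joint torques, N m; "position": TCP position; "eef_rot": TCP orientation; "ft_force": force on the tool from outside, world axes, zero at the start; "ft_torque": the same for the moment, N m; "opening": finger opening in m.
Only numpy, scipy, OpenCV 4.12 (cv2) and the standard library are available. Lean on these libraries where they do the work, as an engineer would, in place of code of your own. Each camera call takes 0.05 s, during which the arm holds its last target.

## Working session

There is one attempt and no reset: what is moved stays moved. The work goes in short steps, each a Python script; the robot and the scene stay as the last script left them, time stands still between calls to the robot, and variables do not carry over. Pictures are saved under pics/ and viewed, and the job is handed in when it is done.

```bash
ls; mkdir -p pics
python3 - <<'E'
from bench import robot, eoat, observe, viewer
import cv2
s=observe();print(s)
for n in("scene","side","wrist"):
    p,d=viewer.snapshot(n);cv2.imwrite(f"pics/{n}0.png",p);
    import numpy as np
    np.save(f"pics/{n}0.npy",d);print(viewer.calibration(n))
for q in("jig_base","cover","cover_handle","rosette","bar_mid","pin_foot"):
    print(q,viewer.spot_in("scene",q)[:3])
print(observe()["clock"])
E
```

```text
pics
{'clock': 0.0, 'q': array([-1.89630323e-02,  4.23858283e-01,  1.63069640e+00,  1.94783497e-05,
        1.08857875e+00, -1.90024749e-02]), 'joint_vel': array([-0.00053561,  0.00101686,  0.00070386,  0.00064077, -0.00049528,
        0.00158654]), 'effort': array([ 6.87376578e-04, -5.57382560e+01, -2.81743366e+01,  7.52266601e-05,
        7.21184188e-03,  1.02962622e-05]), 'position': array([6.24481128e-01, 6.35663619e-05, 2.47532256e-01]), 'eef_rot': array([-2.32468048e-05,  9.99999703e-01,  1.51981395e-05, -7.70087021e-04]), 'ft_force': array([-0.26081325, -0.12848226,  0.22925497]), 'ft_torque': array([0.03278117, 0.02910119, 0.008358  ]), 'opening': 0.08563878318246394}
{'intrinsics': array([[402.91746919,   0.        , 272.48547116],
       [  0.        , 402.91746919, 202.90741137],
       [  0.        ,   0.        ,   1.        ]]), 'world_to_cam': array([[ 1.62837907e-02,  9.99850288e-01, -5.85144878e-03,
        -1.52533355e-03],
       [ 7.79870641e-01, -1.63631084e-02, -6.25726803e-01,
        -3.80334963e-01],
       [-6.25728872e-01,  5.62583116e-03, -7.80020339e-01,

[... 900 characters left out ...]
02],
       [ 1.20629859e-04, -2.68769407e-01,  9.63204543e-01,
        -1.27076838e-01],
       [ 0.00000000e+00,  0.00000000e+00,  0.00000000e+00,
         1.00000000e+00]])}
jig_base [{'xyz': [0.5581, 0.1626, 0.0177], 'p': 0.77}]
cover [{'xyz': [0.5664, -0.1478, 0.0183], 'p': 0.63}, {'xyz': [0.7675, -0.1689, 0.0172], 'p': 0.35}]
cover_handle [{'xyz': [0.5615, -0.1468, 0.0158], 'p': 0.7}]
rosette [{'xyz': [0.5261, 0.1625, 0.0563], 'p': 0.97}, {'xyz': [0.7661, 0.3426, 0.0215], 'p': 0.94}, {'xyz': [0.3258, 0.1502, 0.0202], 'p': 0.75}]
bar_mid [{'xyz': [0.5549, 0.1606, 0.0227], 'p': 0.94}, {'xyz': [0.756, 0.1032, 0.021], 'p': 0.16}]
pin_foot [{'xyz': [0.5567, 0.1609, 0.0219], 'p': 0.73}]
0.45
```

View pics/scene0.png

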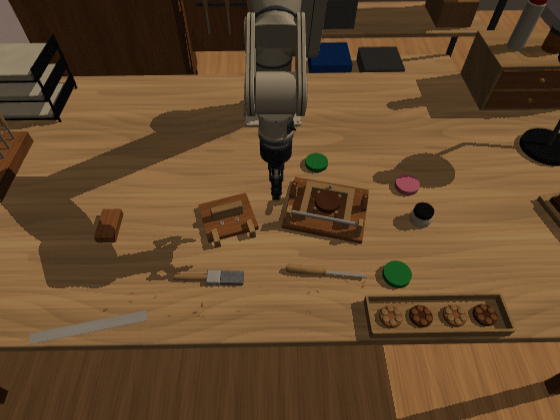

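View pics/side0.png

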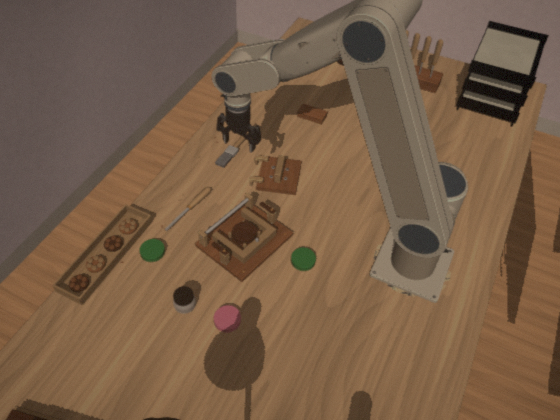

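View pics/wrist0.png

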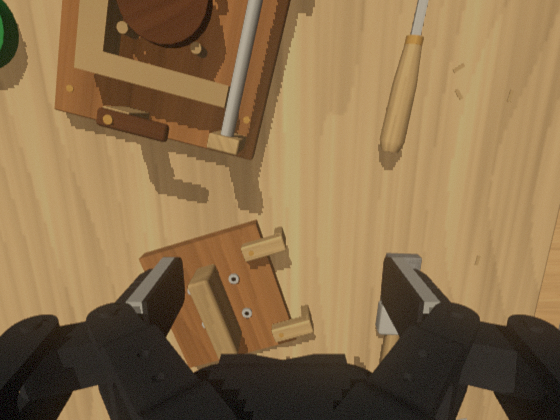

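The scene shows the jig at about (327,208) with the dark rosette at (328,200), and its bar runs (292,212)–(353,226) on the far (+x) side. The cover is at (228,218) with its hooks at (213,238) and (250,228), also facing +x. The green discs at (316,162) and (397,274) and the pink one at (407,185) are look-alikes to leave alone. Only the dark one in the jig fits. Next I'll take closer wrist views.

```bash
cat > h.py <<'E'
from bench import robot, eoat, inverse_kinematics, observe, viewer, job
import numpy as np, cv2
from scipy.spatial.transform import Rotation as R
def quat(yaw):  # tool down, tool x at world yaw
    q=(R.from_euler('z',yaw)*R.from_quat([1,0,0,0])).as_quat(); return [q[3],q[0],q[1],q[2]]
def T(s):
    w,x,y,z=s["eef_rot"]; M=np.eye(4); M[:3,:3]=R.from_quat([x,y,z,w]).as_matrix(); M[:3,3]=s["position"]; return M
def shot(tag):
    s=observe(); p,d=viewer.snapshot("wrist"); cv2.imwrite(f"pics/{tag}.png",p)
    c=viewer.calibration("wrist"); M=T(s)@c["tool_from_camera"]
    v,u=np.mgrid[:420,:560]; K=c["intrinsics"]
    P=np.stack([(u-K[0,2])/K[0,0]*d,(v-K[1,2])/K[1,1]*d,d,np.ones_like(d)],-1)@M.T
    P=P[...,:3]; P[d<=0]=np.nan
    np.savez(f"pics/{tag}.npz",P=P,p=p,M=M,K=K); return P,p
E
python3 - <<'E'
from h import *
robot.move_pose([0.56,0.09,0.33],quat(0)); robot.wait(.2); shot("jig1")
robot.move_pose([0.56,-0.21,0.31],quat(0)); robot.wait(.2); shot("cov1")
s=observe();print(s["clock"],s["position"])
E
```

```text
2.7083 [ 0.56036529 -0.20889591  0.31014099]
```

View pics/jig1.png

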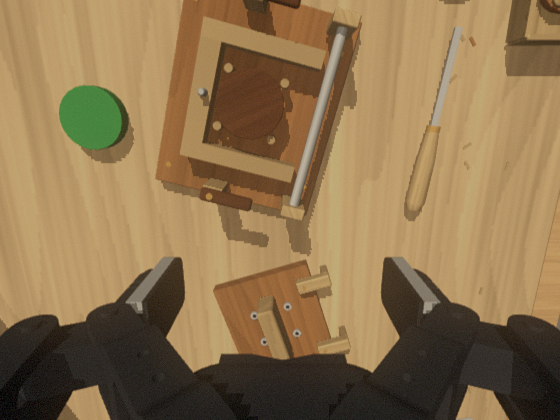

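View pics/cov1.png

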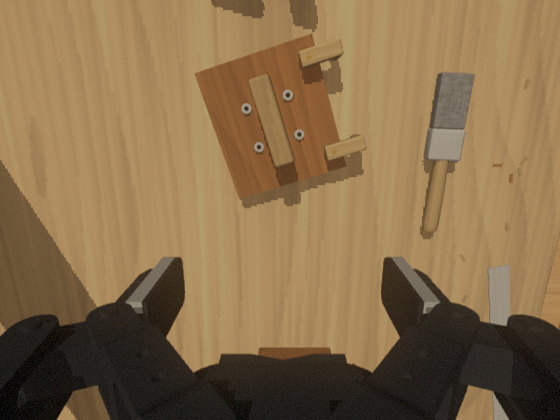

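Run:
```python
from h import *
for t in("jig1","cov1"):
    P=np.load(f"pics/{t}.npz")["P"]; z=P[...,2]
    m=np.isfinite(z)&(P[...,0]>.4)&(P[...,0]<.7)&(z<.1)
    m[330:]=False
    h,e=np.histogram(z[m],bins=np.arange(-.006,.084,.002))
    print(t,[(round(a*1000),b) for a,b in zip(e,h)])
    bands={"cov1":[("plate",.014,.022),("handle",.057,.067),("hook",.032,.040)],"jig1":[("base",.014,.022),("rail",.044,.0508),("bar",.060,.071),("ros",.0515,.056),("post",.071,.081)]}[t]
    for n,a,b in bands:
        k=(m&(z>a)&(z<b)).astype(np.uint8)
        N,L,S,C=cv2.connectedComponentsWithStats(k)
        for i in range(1,N):
            if S[i,4]<60: continue
            Q=P[L==i][:,:2].astype(np.float32)*1000
            r=cv2.minAreaRect(Q); print(n,S[i],np.round(C[i]),"rect",np.round(r[0],1),np.round(r[1],1),round(r[2],1), "zmed",round(float(np.median(z[L==i]))*1000,1))
```

```text
jig1 [(-6, np.int64(0)), (-4, np.int64(1)), (-2, np.int64(1967)), (0, np.int64(23314)), (2, np.int64(6576)), (4, np.int64(96)), (6, np.int64(68)), (8, np.int64(78)), (10, np.int64(66)), (12, np.int64(71)), (14, np.int64(71)), (16, np.int64(1263)), (18, np.int64(15993)), (20, np.int64(4792)), (22, np.int64(170)), (24, np.int64(153)), (26, np.int64(151)), (28, np.int64(153)), (30, np.int64(167)), (32, np.int64(153)), (34, np.int64(188)), (36, np.int64(427)), (38, np.int64(195)), (40, np.int64(158)), (42, np.int64(143)), (44, np.int64(320)), (46, np.int64(495)), (48, np.int64(4848)), (50, np.int64(1428)), (52, np.int64(1314)), (54, np.int64(2546)), (56, np.int64(149)), (58, np.int64(79)), (60, np.int64(116)), (62, np.int64(348)), (64, np.int64(262)), (66, np.int64(666)), (68, np.int64(1002)), (70, np.int64(135)), (72, np.int64(73)), (74, np.int64(231)), (76, np.int64(1010)), (78, np.int64(243)), (80, np.int64(20)), (82, np.int64(0))]
base [  160     0   175   210 15742] [246.  96.] rect [507.4 169.2] [250.1 183.1] 75.4 zmed 19.4
base [ 301   21   61  195 1925] [329. 117.] rect [615.8 14
[... 1642 characters left out ...]
)), (50, np.int64(0)), (52, np.int64(0)), (54, np.int64(0)), (56, np.int64(3)), (58, np.int64(56)), (60, np.int64(249)), (62, np.int64(1408)), (64, np.int64(288)), (66, np.int64(1)), (68, np.int64(0)), (70, np.int64(0)), (72, np.int64(0)), (74, np.int64(0)), (76, np.int64(0)), (78, np.int64(0)), (80, np.int64(0)), (82, np.int64(0))]
plate [  194    33   152   166 13095] [271. 116.] rect [ 548.5 -150.9] [144.4 160.3] 17.4 zmed 19.4
handle [ 249   74   46   93 2004] [271. 120.] rect [ 548.5 -151.2] [ 24. 100.] 17.3 zmed 63.1
hook [299  38  45  30 760] [321.  52.] rect [602.9 -76.5] [48.6 18.3] 17.1 zmed 37.2
hook [324 135  42  26 619] [345. 147.] rect [ 635.4 -181.5] [47.9 18.2] 17.2 zmed 37.2
```

Measured cover: centre (0.5485,-0.151), yaw +17.35°. The plate comes out at 144x160 and the handle at 24x100, which matches the description. Measured jig: origin (0.5207,0.166), yaw -14.65°. The bar lies 80.0 mm from the rosette along the jig's x, as it should. I'll grasp now and check in the wrist view.

Run:
```python
from h import *
q=quat(np.radians(17.35))
robot.move_pose([0.5485,-0.151,0.14],q)
robot.movel([0.5485,-0.151,0.041],speed=.12)
robot.wait(.1); s=observe(); print(s["clock"],s["position"],s["ft_force"])
eoat.grab(80); s=observe(); print(s["clock"],s["position"],s["ft_force"],s["opening"])
robot.movel([0.5485,-0.151,0.16],speed=.12); robot.wait(.2)
P,p=shot("held1"); s=observe(); print(s["clock"],s["position"],s["ft_force"],s["ft_torque"],s["opening"])
```

```text
4.5333 [ 0.54917869 -0.15120408  0.04192315] [ 0.52976779 -0.19089435  0.09790939]
5.125 [ 0.5486376  -0.15106875  0.04127647] [-0.89948669  0.63591246  4.58332305] 0.023187116212766024
6.5167 [ 0.54819127 -0.15090843  0.15936673] [-0.00576771  0.17105521 -3.89956794] [ 0.0155471  -0.01315313 -0.03212068] 0.02313611190976043
```

View pics/held1.png

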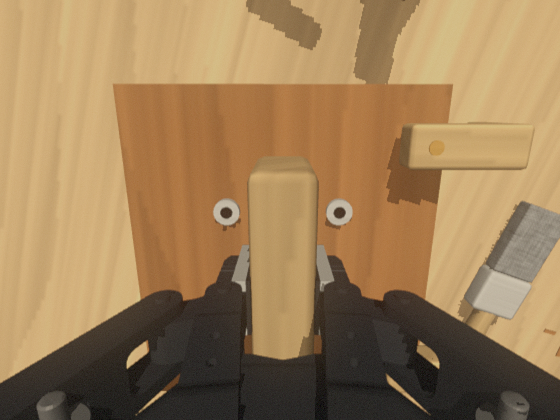

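The cover is held square: the plate edge is level at row 84, the handle is centred at column 283, and the hook is at (467,147). Next I'll measure the cover's pose in the tool frame.

```bash
cat > m.py <<'E'
from h import *
def tool_pts(tag):
    D=np.load(f"pics/{tag}.npz");P=D["P"]
    Tt=D["M"]@np.linalg.inv(viewer.calibration("wrist")["tool_from_camera"])
    return (P-Tt[:3,3])@Tt[:3,:3]
if __name__=="__main__":
    import sys
    Q=tool_pts(sys.argv[1])*1000
    z=Q[...,2]
    # tool z of plate top: median in plate patch
    print("plate z corners",[round(float(np.nanmedian(z[a:a+10,b:b+10])),1) for a,b in((90,130),(90,420),(200,150),(230,410),(280,150),(280,405))], "handle",np.round(np.nanmedian(z[190:240,265:300]),1),"hook",np.nanmedian(z[130:160,450:510]))
    zp=np.nanmedian(z[90:200,150:390])
    m=(abs(z-zp)<3); 
    print("y far edge",np.nanmedian([np.nanmin(Q[...,1][:,c][m[:,c]]) for c in range(140,380,5)]))
    print("x L,R",np.nanmedian([np.nanmin(Q[r,:,0][m[r]]) for r in range(95,200,5)]),np.nanmedian([np.nanmax(Q[r,:,0][m[r]]) for r in range(95,115,3)]))
    k=(abs(z-(zp-18))<3)&(np.arange(560)[None]>390)
    H=Q[k]; print("hook x",np.percentile(H[:,0],[1,99]),"y",np.percentile(H[:,1],[1,99]),len(H))
    k=np.zeros_like(m);k[165:240,230:335]=1
    k&=abs(z-(zp-44))<3; H=Q[k]; print("handle x",np.percentile(H[:,0],[1,99]),"ymin",np.percentile(H[:,1],1))
E
python3 m.py held1
```

```text
plate z corners [21.7, 22.0, 21.9, 21.9, 21.8, 22.0] handle -22.1 hook 3.8460962956132922
y far edge -79.37224626066178
x L,R -71.89762479922935 71.84959506414611
hook x [50.03686268 96.4917544 ] y [-63.44603312  57.47612937] 5718
handle x [-11.29867573  11.07936751] ymin -49.083757321166885
```

```bash
cat >> h.py <<'E'
YJ=np.radians(-14.65); J0=np.array([0.5207,0.1660]); OFF=np.array([0.0,0.0006])
def jp(dx,dy,h):  # TCP for cover offset dx,dy (jig frame), h above home
    c,s=np.cos(YJ),np.sin(YJ); v=OFF+[dx,dy]
    return [J0[0]+c*v[0]-s*v[1], J0[1]+s*v[0]+c*v[1], 0.0883+h]
def st(t=""):
    s=observe(); c,sn=np.cos(YJ),np.sin(YJ); d=s["position"][:2]-J0
    f=s["ft_force"]
    print(t,round(s["clock"],2),"jig xy mm",np.round(1000*(np.array([c*d[0]+sn*d[1],-sn*d[0]+c*d[1]])-OFF),2),"h",round(1000*(s["position"][2]-.0883),2),"F(jig)",np.round([c*f[0]+sn*f[1],-sn*f[0]+c*f[1],f[2]],1),"T",np.round(s["ft_torque"],2),round(s["opening"],4)); return s
E
python3 - <<'E'
from h import *
q=quat(YJ)
robot.move_pose(jp(0,.012,.085),q); robot.wait(.2); st()
robot.movel(jp(0,.012,.030),speed=.1); robot.wait(.2); st()
for i in("scene","side"):
    p,d=viewer.snapshot(i); cv2.imwrite(f"pics/{i}2.png",p)
    c=p[150:260,230:430] if i=="scene" else p[140:290,180:340]
    cv2.imwrite(f"pics/{i}2c.png",cv2.resize(c,None,fx=4 if i=="scene" else 3.9,fy=4 if i=="scene" else 3.9,interpolation=2))
shot("over1")
E
python3 m.py over1
```

```text
7.97 jig xy mm [ 0.55 11.17] h 84.92 F(jig) [ 0.8 -0.2 -4.3] T [-0.02  0.06 -0.05] 0.0233
 8.87 jig xy mm [ 0.47 12.28] h 30.76 F(jig) [-0.6  0.5 -4.7] T [ 0.   -0.01 -0.03] 0.0231
plate z corners [21.9, 21.8, 21.8, 21.9, 21.8, 21.8] handle -22.2 hook 3.8451482126401477
y far edge -79.36554400630683
x L,R -71.78433286842935 71.61882955176837
hook x [50.12999049 96.57872372] y [-63.42732059  57.4563923 ] 5724
handle x [-11.13523783  11.18701367] ymin -49.031019806647606
```

View pics/side2c.png

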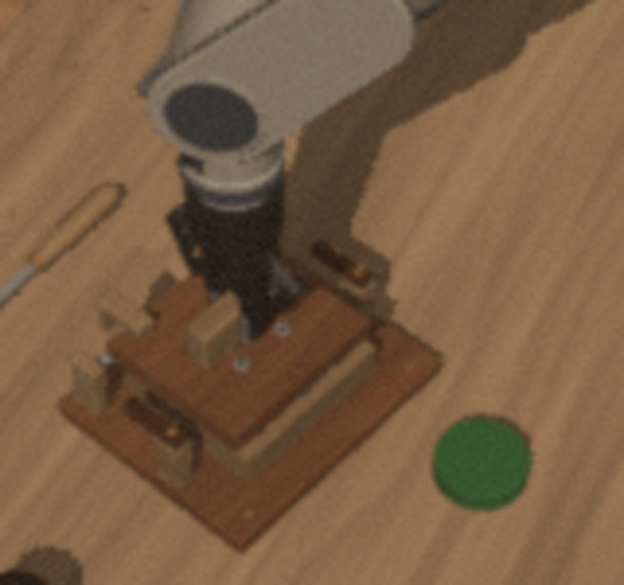

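View pics/over1.png

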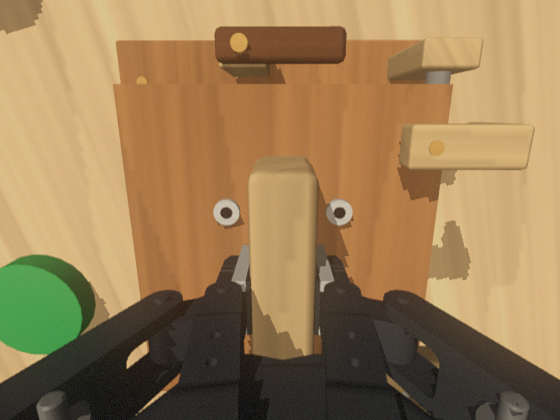

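The side view shows the cover above the jig, parallel to it and shifted toward +y. In the wrist view the bar's end block is at (440,55). I'll use that block to check the bar's x against the cover.

Run:
```python
from m import *
Q=tool_pts("over1")*1000
z=Q[...,2]; W=np.load("pics/over1.npz")["P"][...,2]*1000
k=np.zeros(z.shape,bool);k[25:85,380:490]=1
kk=k&(abs(W-77)<2.5); H=Q[kk]; print(len(H),"blk x",np.percentile(H[:,0],[1,50,99]),"y",np.percentile(H[:,1],[1,99]))
k=np.zeros(z.shape,bool);k[66:82,420:455]=1
kk=k&(W>64)&(W<71); H=Q[kk]; print(len(H),"bar x",np.percentile(H[:,0],[1,50,99]),W[kk].max())
k=np.zeros(z.shape,bool);k[25:80,210:350]=1
kk=k&(abs(W-77)<2.5); H=Q[kk]; print(len(H),"button y",np.percentile(H[:,1],[1,99]),"x",np.percentile(H[:,0],[1,99]))
```

```text
1913 blk x [65.8348652  78.83066246 92.94406235] y [-101.63083954  -87.87387779]
301 bar x [69.28531007 77.69658554 85.28389625] 70.92690660662454
4518 button y [-106.3539018  -90.972368 ] x [-30.77571377  28.66904394]
```

The bar centre is 79.4 mm from the tool and the gap is at 80, so the difference is within the ±2 mm play. I'll lower the hooks over the bar, still shifted by +12 mm along it.

Run:
```python
from h import *
st("start")
for h in (.024,.021,.0185,.0165,.015):
    robot.movel(jp(-.0004,.012,h),speed=.03); s=st(h)
    if s["ft_force"][2]>4: print("contact"); break
p,d=viewer.snapshot("side")
cv2.imwrite("pics/side3c.png",cv2.resize(p[180:290,180:320],None,fx=5,fy=5,interpolation=2))
```

```text
start 9.02 jig xy mm [ 0.22 12.14] h 30.48 F(jig) [ 0.4 -0.2 -3.1] T [0.01 0.03 0.01] 0.0231
0.024 9.37 jig xy mm [-0.64 11.86] h 23.64 F(jig) [-0.1 -0.4 -3.5] T [-0.01 -0.03 -0.02] 0.0232
0.021 9.62 jig xy mm [-0.52 11.94] h 20.76 F(jig) [ 0.  -0.3 -3.4] T [-0.03  0.04 -0.02] 0.0234
0.0185 9.87 jig xy mm [-0.51 11.91] h 18.31 F(jig) [-0.3 -0.5 -4.1] T [-0.08 -0.02  0.04] 0.023
0.0165 10.12 jig xy mm [-0.5  11.93] h 16.35 F(jig) [-0.1 -0.  -4.1] T [-0.04 -0.02  0.  ] 0.0231
0.015 10.37 jig xy mm [-0.45 11.95] h 14.91 F(jig) [-0.1  0.1 -4.1] T [-0.02 -0.01  0.02] 0.0232
```

View pics/side3c.png

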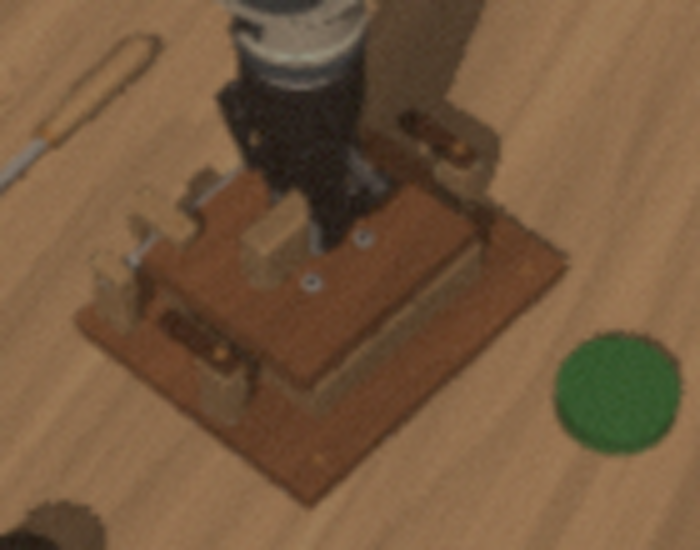

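The hooks are over the bar without contact, about 5 mm past its top. Next I'll slide along the bar to y=0 and lower, checking force at each step.

Run:
```python
from h import *
robot.movel(jp(-.0003,0,.0148),speed=.03); robot.wait(.1); st("slid")
for h in (.013,.012,.011,.010,.0085,.007,.006,.005):
    robot.movel(jp(-.0003,0,h),speed=.03); s=st(h)
    if s["ft_force"][2]>3: print("contact"); break
```

```text
slid 11.07 jig xy mm [-0.2   0.07] h 14.85 F(jig) [ 0.8 -0.4 -3.9] T [ 0.02  0.03 -0.  ] 0.023
0.013 11.32 jig xy mm [-0.44  0.03] h 12.82 F(jig) [ 0.3  0.3 -3. ] T [0.07 0.03 0.03] 0.0232
0.012 11.57 jig xy mm [-0.35 -0.01] h 11.9 F(jig) [ 0.3 -0.  -4.4] T [-0.04  0.    0.04] 0.023
0.011 11.82 jig xy mm [-0.36 -0.05] h 10.92 F(jig) [-0.6 -0.1 -4.3] T [0.03 0.07 0.  ] 0.0234
0.01 12.07 jig xy mm [-0.32 -0.04] h 9.94 F(jig) [-0.2 -0.3 -3.7] T [-0.01 -0.01  0.02] 0.0234
0.0085 12.32 jig xy mm [-0.39 -0.05] h 8.38 F(jig) [ 0.3 -0.7 -4.5] T [-0.03 -0.    0.02] 0.0229
0.007 12.57 jig xy mm [-0.4  -0.06] h 6.89 F(jig) [ 0.1  0.  -3.6] T [-0.06  0.01  0.01] 0.0233
0.006 12.82 jig xy mm [-0.27  0.02] h 6.0 F(jig) [ 0.7  0.4 -2.8] T [ 0.04  0.01 -0.03] 0.0229
0.005 13.07 jig xy mm [-0.21  0.05] h 5.32 F(jig) [-1.8  0.2  2.5] T [-0.07  0.35 -0.01] 0.0231
```

The pin went in with no contact at 13 mm, and the rosette was met at about 5 mm, as predicted. Now I'll press down.

Run:
```python
from h import *
h=.004
while h>-.008:
    robot.movel(jp(-.0003,0,h),speed=.02); robot.wait(.1); s=st(round(h,4))
    if s["ft_force"][2]>18: print("firm"); break
    h-=.001
```

```text
0.004 13.42 jig xy mm [-0.24  0.07] h 4.11 F(jig) [-2.7 -0.8  3.4] T [-0.04  0.36 -0.  ] 0.0236
0.003 13.77 jig xy mm [-0.24  0.04] h 3.05 F(jig) [-1.6 -0.   4.4] T [-0.06  0.36 -0.03] 0.0231
0.002 14.12 jig xy mm [-0.24  0.05] h 2.05 F(jig) [-1.8 -0.8  4.6] T [-0.1   0.43  0.01] 0.0232
0.001 14.47 jig xy mm [-0.23  0.05] h 1.13 F(jig) [-1.1 -0.7  5.8] T [-0.08  0.39 -0.  ] 0.0234
0.0 14.82 jig xy mm [-0.21  0.04] h 0.94 F(jig) [-3.9 -3.3 15.2] T [-0.12  0.91 -0.04] 0.0234
-0.001 15.17 jig xy mm [-0.22  0.08] h 0.9 F(jig) [-7.4 -4.1 25.4] T [-0.31  1.44  0.  ] 0.0233
firm
```

```bash
python3 - <<'E'
from h import *
st()
shot("home1"); p,d=viewer.snapshot("side")
cv2.imwrite("pics/side4c.png",cv2.resize(p[160:290,180:320],None,fx=4.5,fy=4.5,interpolation=2))
p,d=viewer.snapshot("scene"); cv2.imwrite("pics/scene4.png",p)
st()
from m import tool_pts
W=np.load("pics/home1.npz")["P"]*1000
z=W[...,2]
for a,b in((95,135),(95,425),(95,280),(200,150),(200,405),(280,150),(280,405)): print((a,b),round(float(np.nanmedian(z[a:a+10,b:b+10])),2))
# plane fit on plate
k=np.zeros(z.shape,bool);k[90:290,150:230]=1;k[90:150,150:390]=1;k[90:290,360:405]=1
k&=abs(z-68)<4
A=np.c_[W[k][:,:2]-[520.7,166],np.ones(k.sum())]
c=np.linalg.lstsq(A,z[k],rcond=None)[0]; print("slope mm/100mm",c[:2]*100,"z0",c[2])
k=(abs(z-77)<2.5)&(np.arange(420)[:,None]<84); print("post/button z",np.median(z[k]),k.sum())
E
python3 m.py home1
```

```text
15.17 jig xy mm [-0.22  0.08] h 0.9 F(jig) [-7.4 -4.1 25.4] T [-0.31  1.44  0.  ] 0.0233
 15.32 jig xy mm [-0.2   0.05] h 0.91 F(jig) [-8.3 -4.3 26.5] T [-0.35  1.43 -0.  ] 0.0229
(95, 135) 67.4
(95, 425) 67.45
(95, 280) 67.41
(200, 150) 67.53
(200, 405) 67.3
(280, 150) 67.44
(280, 405) 67.49
slope mm/100mm [-0.06039094 -0.01730093] z0 67.45304173483164
post/button z 77.05801592609134 4673
plate z corners [21.9, 21.8, 21.7, 21.7, 21.7, 21.7] handle -22.2 hook 3.8192959961393775
y far edge -79.38521232099095
x L,R -71.73658978153134 85.10639658388995
hook x [50.12821062 96.83082231] y [-63.4211811   57.67364319] 5718
handle x [-11.12818093  11.20518288] ymin -49.08203557862112
```

View pics/home1.png

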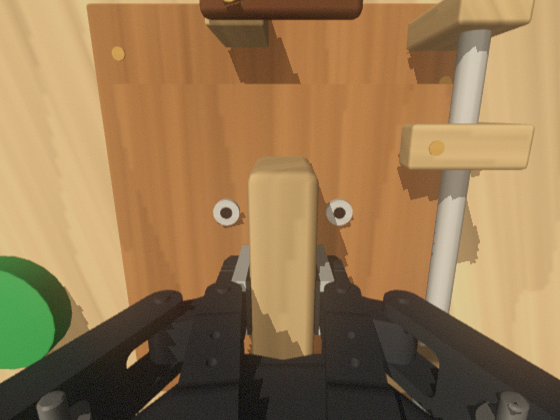

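View pics/side4c.png

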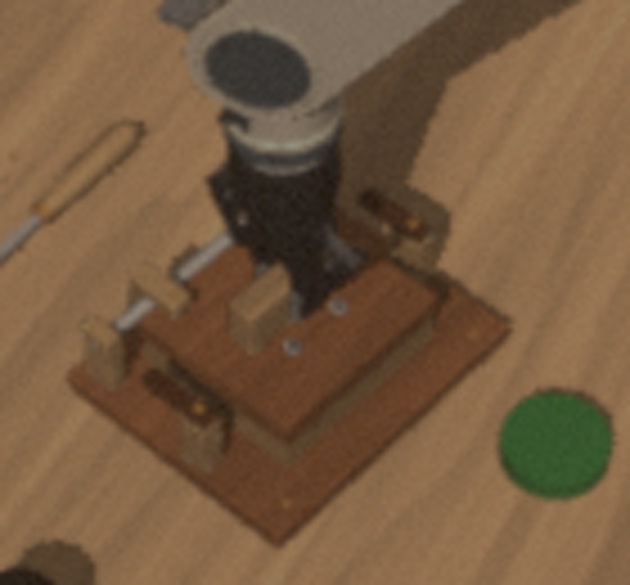

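View pics/scene4.png

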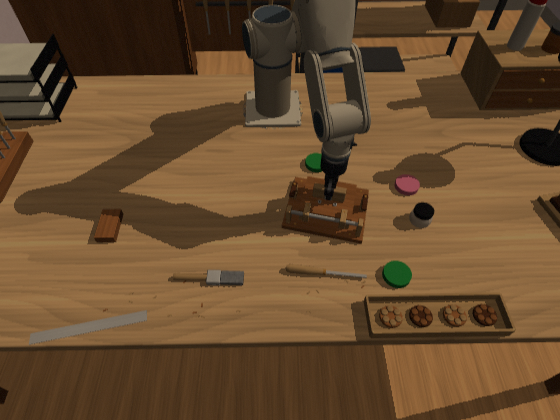

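The cover lies flat with a slope under 0.1 mm per 100 mm. Its top is at 66 mm once the known 1.1–1.4 mm camera height offset is taken out. The hook is seated over the bar at (467,147). The gouge, brush, jar, offcut and look-alikes are where they were. I'll check that the press is steady, then hand in.

Run:
```python
from h import *
robot.wait(1.0); st()
job.sign_off(); st()
```

```text
16.32 jig xy mm [-0.23  0.02] h 0.91 F(jig) [-7.4 -4.  25.4] T [-0.37  1.48  0.04] 0.0229
the job is handed in; nothing more can be done
the job is handed in; nothing more can be done
```

The cover is on the jig, pressed flat, and the arm is still holding it down by the handle. I handed the job in at about 16.3 s.

- **Order of work:** I picked the cover up by its handle and lowered both hooks over the bar, shifted 12 mm along it. I then slid it along the bar until it was over the pin, lowered it, and pressed against the spring to a hard stop.
- **Pin:** the cover met nothing at 13 mm above home, where it would have sat on the pin's top. It touched the rosette at about 5 mm, as expected.
- **Flatness:** the plate's slope is under 0.1 mm per 100 mm. Its top measured 67.45 mm, which is about 66 mm after taking off the camera's 1.1–1.4 mm height offset. Measured against the turn-button posts, it reads 0.4 mm high, which is within measurement noise.
- **Hold:** the downward push stayed at about 25 N for the last second, and the cover did not slip in the grip. There is a steady side force of about 8 N.
- **Surroundings:** the gouge, brush, jar, offcut and look-alikes look unmoved in the last scene picture. The rosette is hidden under the cover, so I could not see it directly, but the contact height fits it still being in its nest.

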